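# Unlatch the charged battery pack and stand it in the tray

### The arm

A 6-joint arm with a two-finger parallel gripper is mounted at the origin on a cart in front of the work surface, level with it; the furniture and walls round the work are solid. World frame = base frame: x ahead of the robot, y to its left, z up, the work surface at z = 0. Lengths are in mm, angles in rad, forces in N, time in s.
With the tool pointing down it reaches from about 275 to 1000 mm from the base axis. Payload 8.4 kg.
Tool frame: the origin (TCP) lies between the finger pads; the fingertips stand 22 mm ahead of it and the grasp point (between the pads) lies 3 mm ahead of it; z points along the fingers, y is the line along which they close (so a half turn about z gives the same grasp; the last joint's range is limited). The gripper opens to 85 mm and grips with 20 to 120 N. Pads are 22 mm wide; open, the fingers measure 114 mm over their backs; the gripper's body (76 mm by 85 mm) begins 54 mm behind the grasp point. The pads swing forward as they close: fully open they stand 13 mm farther back than shut.
Start: joints at [-0.002, 0.353, 1.633, -0, 1.155, -0.002], TCP at [625.002, -0, 253.281] pointing down, gripper open.
Joint ranges: [-2.63, 2.63], [-0.92, 2.1], [0.06, 2.66], [-1.3, 4.44], [0, 2.69], [-3.02, 3.02]. Speed limits (rad/s): [2.22, 2.22, 2.79, 3.14, 3.14, 3.14].

### API

Orientations are given as [roll, pitch, yaw] about the fixed x, y, z axes, in that order (R = Rz(yaw) Ry(pitch) Rx(roll)).
In Python, from rig import r, grab_frame gives the robot as it stands.
- The arm moves only by the shell command python3 -m inch 'ROWS' [FORCE]. ROWS is JSON, a list of rows, each a list of 7 numbers: the turn, a rotation vector about the tool's x, y, z as a fraction of full scale, then the shift along the tool's x, y, z as a fraction of full scale, then the closure, from 0 (fully open) to 1 (shut). In form: [[rx, ry, rz, dx, dy, dz, fingers], ...]. A call has 1 to 8 rows; each row shifts and turns the commanded pose from where the row before left it, along the tool's axes as they then stand; what a row does not reach is not made up. Full scale, the value 1, is 2.5 cm for a shift and pi rad for a turn. A row lasts 1/12 s, in which the tool goes at most 41.7 mm and 7.16 degrees, less where a joint would pass 70% of its speed; a pose out of reach is approached as far as the arm can. A call with a number of a shift or a turn outside -1 to 1 is refused whole. A call with a gripper value outside its range is refused whole. The fingers move at their own pace and stop on an object; FORCE is the grip in N (left out, the last holds). Time passes only in rows, so rows that do not move let the fingers close. It gives the time, the measured TCP pose, the force, the opening and the grip force at its end, in the units of the state.
- r.sense(): the state, without advancing time (a new reading comes with each control period).
- grab_frame(name): name is "scene" or "side" or "wrist"; returns a dict with "pixels" (400x640x3 uint8, red, green, blue), "z_map" (400x640 float32, mm along the optical axis (not along the pixel's ray), 0 where there is no reading), "vertical_fov" (degrees; the focal length in pixels is half the picture's height over the tangent of half this angle, whatever the lens; pixels are square), "cx", "cy" (the principal point, pixels), "cam_to_world" (4x4, takes a point from camera to world coordinates). Camera axes: x right, y down, z forward; pixel columns grow to the right and rows downward; lengths in mm; the calibration is good to about 2 mm. A picture is of the moment at which its call begins.
- r.sign_off(): hands the job in; it is judged then, once.
The state is a dict: "clock": time; "qpos": joint angles; "qvel": joint speeds; "joint_efforts": joint torques, N m; "eef_pos": TCP position; "tcp_rot": TCP orientation; "contact_force": force on the tool from outside, world axes, zero at the start; "wrist_torque": the same for the moment, N m; "opening": opening from 0.0 (shut) to 1.0 (fully open); "grasp_force": force on a finger pad.
Only numpy, scipy, OpenCV 4.12 (cv2) and the standard library are available. Lean on these libraries where they do the work, as an engineer would, in place of code of your own. Each camera call takes 0.05 s, during which the arm holds its last target. There are 200 camera calls.

### The job

The battery pack with the orange head has finished charging: press the blue release tab of its bay so that the pack springs up, then draw it out and stand it upright on the floor of the tray, setting it down rather than dropping it. Leave the grey pack seated in the charger, and do not knock the pack already in the tray, the bottle or the solder spool.

Things in the scene. Friction and masses are not known exactly. Their poses are not given: they have to be found in the camera images.
- station: Slope-front charger, dark grey, aluminium cheeks, 168 mm wide (y), 140 deep (x), fixed; origin: centre of underside, x to its back, y to its left. Panel rises at 30 degrees from 34 mm high in front to 108 at the back. Two bays hold packs square to the panel; they leave along (-0.5, 0, 0.866) of this frame. Heads 14 mm apart, so a seated pack can be gripped only on its front and back faces.
- bay_left (a point): Mouth of the left (+y) bay: centre of the well's opening in the panel, axes as the station's. The well is 50 mm deep with 1.2 mm play; a seated pack's centre is 2.5 mm out of the panel here and its head's top 55 mm. A hidden spring latch hooks over the pack's flange under the overhanging head and holds it fast; unhooked, a spring lifts the pack 10 mm and it stays up, free, when the latch springs back.
- bay_right (a point): The same for the right (-y) bay.
- tab_left (a point): Top centre of the smooth thumb ridge (18 mm long in y) on the left bay's blue release tab, 24 x 26 mm: 15 mm above the panel, 56 mm down the slope from the bay's axis, 29 mm in front of the head. It rocks the hidden hook back: press square to the panel (against z), about 4 N; it frees the pack after 7 to 10 mm, stop at 12.5 mm; springs back. Axes: z out of the panel, x up the slope, y left.
- tab_right (a point): The same for the right (-y) bay's tab.
- latch_left (a joint): Rocking angle of the left bay's latch, rad: 0 to 0.05 at rest (hooked), pack freed from about 0.24, 0.34 fully pressed.
- latch_right (a joint): The same for the right bay's latch.
- orange_pack_mid (a point): Battery pack with orange head, 105 mm tall along its z (foot to head), 0.15 to 0.26 kg; seated in the left or right bay. Foot 38 (x) x 54 (y), 51 tall; flange 44 x 58 up to 64 mm; waist cut back in front up to 74; head 54 (x) x 58 (y) from 74 to 105 mm, its ribbed front and back (-x, +x) faces, 54 mm apart, are the grips. This point: its centre, 52.5 mm above the foot's underside. Axes the pack's own.
- grey_pack_mid (a point): Centre of the pack with a grey head in the other bay, still charging; same shape and axes as the orange one.
- spare_pack_mid (a point): Centre of the second grey-headed pack, standing upright in the tray; same shape and axes as the orange one.
- tray: Open dark-blue tray, 250 (x) x 150 (y) x 26 mm, walls 4 mm, black foam liner, fixed to the bench; origin: centre of its underside, z up. The liner's top, on which packs stand, is 8 mm above the origin; clear floor 241 x 141 mm.
- bottle: White cleaner bottle with a blue cap, round, 77 mm across, 200 mm tall, standing loose between station and tray; origin: centre of its underside.
- spool: Solder spool, about 58 x 73 x 46 mm, standing loose close by the right side of the station; origin: at its underside.
Mind the look-alikes: they are no part of the job. Leave any brown look-alike of the part that bears orange_pack_mid alone.

How it is judged:
By the outcome, as a careful person would: the job done as asked, in the order asked, and still so for the second after the job is handed in, with the robot touching nothing.
It also fails if it takes over 48 s, if anything falls off the work surface, if the arm or the gripper's body presses on something with over 40 N, if the wrist force passes 120 N, or if a joint passes its speed limit or range.

## Working session

There is one attempt and no reset: what is moved stays moved. The work goes in short steps, Python scripts to look and compute and a shell command to move; the robot and the scene stay as the last step left them, time stands still between calls to the robot, and variables do not carry over. Pictures are saved under pics/ and viewed, at most 10 in all, crops included, and the job is handed in when it is done.

```bash
mkdir -p pics; ls; cat > h.py <<'E'
import numpy as np,cv2
from rig import r,grab_frame
def shot(n,save=None):
    f=grab_frame(n)
    if save: cv2.imwrite('pics/'+save,cv2.cvtColor(f['pixels'],cv2.COLOR_RGB2BGR))
    np.save('/tmp/%s.npy'%n,f,allow_pickle=True)
    return f
def load(n): return np.load('/tmp/%s.npy'%n,allow_pickle=True).item()
def world(f):
    z=f['z_map'].astype(float);h,w=z.shape
    F=h/2/np.tan(np.radians(f['vertical_fov'])/2)
    u,v=np.meshgrid(np.arange(w),np.arange(h))
    P=np.stack([(u-f['cx'])/F*z,(v-f['cy'])/F*z,z,np.ones_like(z)],-1)
    W=(P@np.array(f['cam_to_world']).T)[...,:3]; W[z==0]=np.nan
    return W
E
python3 - <<'E'
from h import *
ims=[]
for n in ['scene','side','wrist']:
    f=shot(n,n+'0.png'); print(n,f['vertical_fov'],f['cx'],f['cy'],np.round(f['cam_to_world'],3).tolist())
print(r.sense())
E
```

```text
pics
scene 42.3544436968715 315.158252887176 194.60656415679657 [[0.597, -0.609, 0.522, -64.673], [-0.802, -0.449, 0.393, -532.465], [-0.005, -0.653, -0.757, 1063.54], [0.0, 0.0, 0.0, 1.0]]
side 57.80013448845403 326.7949833774805 198.2828526687804 [[-0.909, -0.232, 0.345, 266.506], [-0.415, 0.471, -0.778, 685.755], [0.018, -0.851, -0.525, 552.648], [0.0, 0.0, 0.0, 1.0]]
wrist 61.54259472369136 322.25430698021415 202.32390167361427 [[1.0, 0.0, -0.002, 624.577], [-0.0, -0.952, -0.307, 78.821], [-0.002, 0.307, -0.952, 372.697], [0.0, 0.0, 0.0, 1.0]]
{'clock': 0.15, 'qpos': array([-2.35916935e-03,  3.53472200e-01,  1.63393796e+00, -2.60009354e-05,
        1.15523081e+00, -2.39720036e-03]), 'qvel': array([ 0.00081502, -0.00192813, -0.00259407, -0.00021968, -0.00166104,
       -0.0002145 ]), 'joint_efforts': array([-7.39769093e-04, -6.05638933e+01, -3.42338884e+01, -2.29960733e-05,
        6.16452831e-03, -4.00942213e-05]), 'eef_pos': array([6.24664421e+02, 1.86834686e-02, 2.52755516e+02]), 'tcp_rot': array([-3.14054428e+00,  2.12638428e-05,  1.57084488e+00]), 'contact_force': array([ 0.39416029, -0.35175144, -0.00857604]), 'wrist_torque': array([0.0022724 , 0.02219751, 0.00416512]), 'grasp_force': 0.0, 'opening': 0.9992475386563477}
```

View pics/scene0.png

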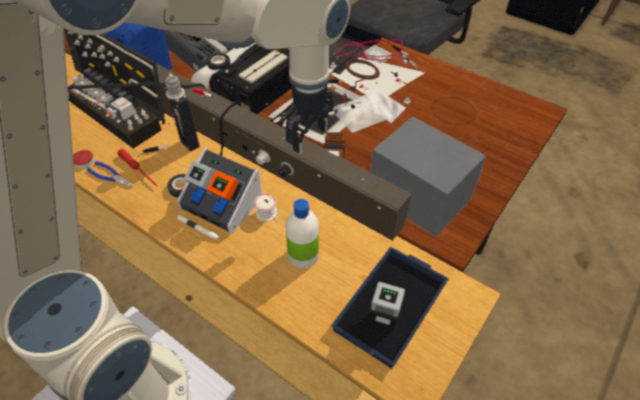

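View pics/side0.png

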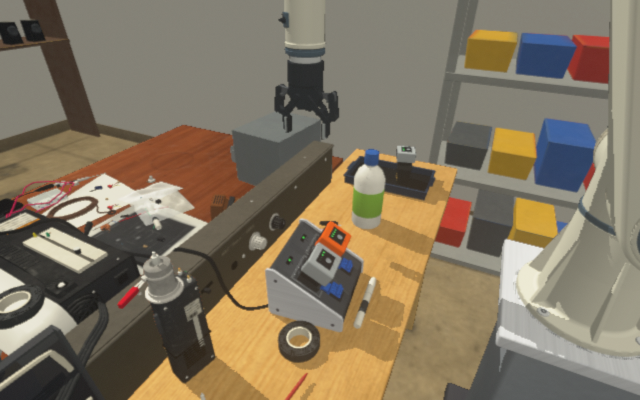

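Scene view: the station is at (220,190), with an orange head at (223,184) and a grey head at (197,174). The blue tabs are at (218,207) and (200,195), the bottle at (302,235), the spool at (265,208), and the tray at (392,305) with the spare pack at (388,298). Candidates for the target are the orange head (223,184) and brownish blocks behind the rail near (335,143), or (222,205) in the side view. I choose the orange head seated in the station, in the right bay.

```bash
cat > m.py <<'E'
from h import *
def info(n,lo,hi,box,name):
    f=load(n);W=world(f);hsv=cv2.cvtColor(f['pixels'],cv2.COLOR_RGB2HSV)
    m=cv2.inRange(hsv,lo,hi);x0,y0,x1,y1=box
    k=np.zeros_like(m);k[y0:y1,x0:x1]=1;m=m*k
    nn,l,s,c=cv2.connectedComponentsWithStats(m)
    for i in range(1,nn):
        if s[i,4]>25:
            p=W[l==i];p=p[~np.isnan(p[:,0])]
            print(n,name,c[i].round(1),s[i,4],'med',np.median(p,0).round(1),'lo',np.percentile(p,3,0).round(0),'hi',np.percentile(p,97,0).round(0))
for n,b in [('scene',(150,130,260,250)),('side',(250,200,380,340))]:
    info(n,(5,150,120),(18,255,255),b,'orange'); info(n,(100,130,60),(125,255,255),b,'blue')
info('scene',(100,60,20),(125,255,110),(320,240,460,370),'tray')
info('scene',(100,150,80),(125,255,255),(280,190,320,225),'cap')
info('scene',(40,100,60),(80,255,255),(280,220,320,260),'label')
f=load('scene');W=world(f)
# height segmentation of regions
def reg(box,zl,zh,nm,f=f,W=W):
    x0,y0,x1,y1=box;p=W[y0:y1,x0:x1].reshape(-1,3);p=p[~np.isnan(p[:,0])];p=p[(p[:,2]>zl)&(p[:,2]<zh)]
    print(nm,len(p),'med',np.median(p,0).round(0),'lo',np.percentile(p,2,0).round(0),'hi',np.percentile(p,98,0).round(0))
    q=p[:,:2].astype(np.float32); print(cv2.minAreaRect(q))
reg((365,275,410,330),100,125,'spare top')
reg((330,240,450,365),20,32,'tray rim')
reg((330,240,450,365),3,14,'liner')
reg((250,190,280,225),30,80,'spool')
reg((280,195,325,270),30,300,'bottle')
reg((170,145,265,235),15,400,'station')
for n,b,c in [('scene',(160,130,290,250),'a'),('side',(250,205,380,345),'b')]:
    f=load(n);x0,y0,x1,y1=b;cv2.imwrite('pics/crop_%s.png'%c,cv2.resize(cv2.cvtColor(f['pixels'][y0:y1,x0:x1],cv2.COLOR_RGB2BGR),None,fx=3,fy=3,interpolation=2))
a=cv2.imread('pics/crop_a.png');b=cv2.imread('pics/crop_b.png');H=max(len(a),len(b))
cv2.imwrite('pics/crops.png',np.hstack([cv2.copyMakeBorder(i,0,H-len(i),0,0,0) for i in(a,b)]))
E
python3 m.py
```

```text
scene orange [187.1 201.4] 5695 med [429.2 292.9   1.3] lo [319.  60.  -4.] hi [638. 525.   6.]
scene orange [238.3 158.2] 296 med [648.6 283.3   1.7] lo [629. 216.  -3.] hi [659. 338.   7.]
scene orange [223.1 185. ] 447 med [478.3 149.4 119.9] lo [451. 134.  96.] hi [503. 193. 137.]
scene blue [197.5 194.8] 149 med [447.2 232.1  59.3] lo [433. 220.  33.] hi [467. 249.  72.]
scene blue [219.7 205.8] 150 med [455.  161.6  58.6] lo [443. 149.  33.] hi [475. 179.  66.]
side orange [342.9 213.8] 47 med [ 5.571e+02 -7.570e+01 -5.000e-01] lo [ 553. -137.   -2.] hi [561. -45.   1.]
side orange [334.2 238. ] 565 med [480.8 181.  119.5] lo [453. -19.  -0.] hi [564. 197. 135.]
side orange [373.6 265.3] 57 med [ 4.162e+02  8.010e+01 -4.000e-01] lo [412.  40.  -2.] hi [423. 112.   1.]
side orange [262.1 324.9] 29 med [ 5.515e+02  3.259e+02 -5.000e-01] lo [550. 309.  -1.] hi [554. 342.   2.]
side orange [267.1 329.4] 34 med [ 5.38e+02  3.29e+02 -2.00e-01] lo [536. 312.  -2.] hi [541. 346.   1.]
side blue [345.9 264.4] 99 med [452.2 167.   58.2] lo [443. 153.  51.] hi [462. 176.  61.]
side blue [
[... 750 characters left out ...]
er 6541 med [ 502. -326.    9.] lo [ 356. -453.    3.] hi [ 677. -156.   13.]
((524.2269287109375, -316.38330078125), (327.8073425292969, 296.97381591796875), 35.5688362121582)
spool 417 med [540.  89.  47.] lo [515.  58.  31.] hi [568. 127.  66.]
((541.6437377929688, 93.71195983886719), (75.05723571777344, 57.475074768066406), 85.07003784179688)
bottle 1690 med [472. -92. 134.] lo [ 452. -115.   35.] hi [510. -52. 203.]
((557.951904296875, -67.72746276855469), (216.67335510253906, 75.63383483886719), 8.670836448669434)
station 5311 med [481. 186.  65.] lo [416.  97.  16.] hi [659. 343. 134.]
((525.443603515625, 244.03709411621094), (327.3863525390625, 263.91656494140625), 38.96233367919922)
```

View pics/crops.png

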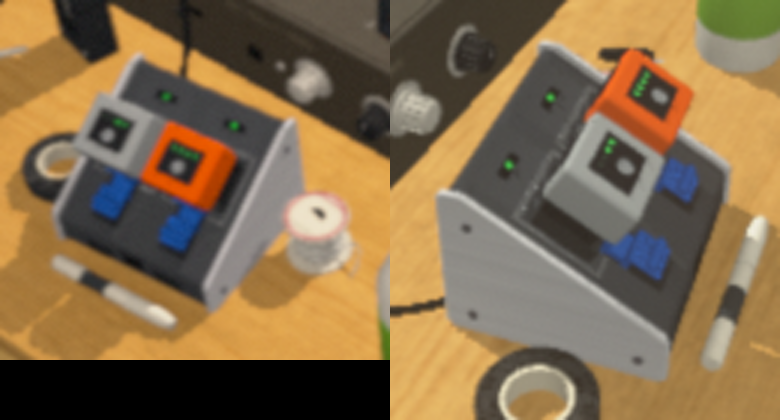

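The crops confirm it: the orange head sits in the right bay (crop 190,165), the grey pack is in the left bay, and the orange bay's tab is the one at (180,228). Next I fit the station yaw and the head and tab geometry.

```bash
cat > g.py <<'E'
from h import *
def fit(p):
    for _ in range(6):
        c=p.mean(0);n=np.linalg.svd(p-c,full_matrices=False)[2][2];d=(p-c)@n;p=p[abs(d)<max(1.5,2*d.std())]
    return c,n*np.sign(n[2]),p
for s in ['scene','side']:
    f=load(s);W=world(f);P=W.reshape(-1,3);hsv=cv2.cvtColor(f['pixels'],cv2.COLOR_RGB2HSV).reshape(-1,3).astype(int)
    ok=~np.isnan(P[:,0]);P=P[ok];hsv=hsv[ok]
    yaw=.09
    for it in range(3):
        c,sn=np.cos(yaw),np.sin(yaw)
        N=np.array([-.5*c,-.5*sn,.866]);A=np.array([.866*c,.866*sn,.5]);Y=np.array([-sn,c,0])
        base=np.array([480,160,120.])
        q=(P-base)@np.stack([A,Y,N]).T
        near=(abs(q[:,0])<60)&(abs(q[:,1])<100)
        # panel: upper part beyond heads
        pan=(q[:,0]>38)&(q[:,0]<85)&(q[:,1]>-30)&(q[:,1]<110)&(q[:,2]<-35)&(q[:,2]>-80)
        cp,n,pp=fit(P[pan]); yaw2=np.arctan2(-n[1],-n[0])
    print(s,'panel n',n.round(3),'tilt',np.degrees(np.arccos(n[2])).round(1),'yaw',yaw2.round(3),len(pp))
    orr=(hsv[:,0]>=4)&(hsv[:,0]<=16)&(hsv[:,1]>170)&(P[:,2]>85)&(abs(q[:,1])<60)
    h=((P-cp)@N)
    print('orange height pctl',np.percentile(h[orr],[50,90,97]).round(1))
    top=near&(h>52)&(h<60)
    for nm,sel in [('o',top&(q[:,1]<37)&(q[:,1]>-50)),('g',top&(q[:,1]>37))]:
        ct,nt,pt=fit(P[sel]); 
        yo=np.arctan2(-nt[1],-nt[0])
        qq=(pt-cp)@np.stack([A,Y,N]).T
        rct=cv2.minAreaRect(qq[:,:2].astype(np.float32))
        print(nm,'topN',nt.round(3),'yaw',yo.round(3),'rect',np.round(rct[0],1),np.round(rct[1],1),round(rct[2],1),'h',qq[:,2].mean().round(1), 'world',(cp+rct[0][0]*A+rct[0][1]*Y+qq[:,2].mean()*N).round(1))
    bl=(hsv[:,0]>=100)&(hsv[:,0]<=125)&(hsv[:,1]>130)&(P[:,2]>30)&(P[:,2]<80)&near_all if False else (hsv[:,0]>=100)&(hsv[:,0]<=125)&(hsv[:,1]>130)&(P[:,2]>30)&(P[:,2]<80)&(abs(q[:,1])<120)&(abs(q[:,0])<110)
    for nm,sel in [('tabR',bl&(q[:,1]<37)),('tabL',bl&(q[:,1]>37))]:
        qq=(P[sel]-cp)@np.stack([A,Y,N]).T
        t=qq[qq[:,2]>11]
        for k,w in [('all',qq),('ridge',t)]:
            if len(w)>4: print(nm,k,len(w),'A',np.percentile(w[:,0],[3,50,97]).round(1),'Y',np.percentile(w[:,1],[3,50,97]).round(1),'N',np.percentile(w[:,2],[3,50,97]).round(1),'w',(cp+np.mean(np.percentile(w,[3,97],0),0)@np.stack([A,Y,N])).round(1))
# wrist view existence of tray
E
python3 g.py
```

```text
scene panel n [-0.455 -0.054  0.889] tilt 27.3 yaw 0.119 492
orange height pctl [54.  57.5 58.7]
o topN [-0.497 -0.065  0.865] yaw 0.131 rect [-56.2 -35.8] [53.8 56.9] 2.1 h 55.2 world [473.6 162.7 124.1]
g topN [-0.502 -0.066  0.862] yaw 0.131 rect [-57.3  33.7] [53.4 54.6] 2.0 h 56.1 world [466.  231.8 124.4]
tabR all 150 A [-121.9 -104.8  -86.6] Y [-48.3 -34.8 -17.4] N [-13.4   7.   16.2] w [458.7 164.3  53.6]
tabR ridge 31 A [-116.3 -111.5  -99.1] Y [-47.7 -36.4 -26.9] N [11.2 13.2 18.5] w [449.4 159.   63.5]
tabL all 146 A [-123.3 -106.3  -87. ] Y [24.1 35.2 52.3] N [-12.1   8.6  17.1] w [451.  234.9  54. ]
tabL ridge 46 A [-120.1 -112.   -87. ] Y [23.3 34.3 46.8] N [11.1 13.8 17.7] w [446.7 231.4  65.1]
side panel n [-0.457 -0.054  0.888] tilt 27.4 yaw 0.118 666
orange height pctl [54.5 55.9 56.5]
o topN [-0.504 -0.053  0.862] yaw 0.105 rect [-55.4 -37.4] [52.6 58.1] 1.9 h 55.2 world [474.2 166.9 122.7]
g topN [-0.5   -0.06   0.864] yaw 0.12 rect [-56.8  30.1] [52.6 50.1] 1.0 h 56.1 world [466.4 234.  122.8]
tabR all 99 A [-117.8 -107.5  -97.6] Y [-50.2 -35.5 -26.7] N [ 6.9  8.9 14.6] w [451.3 163.8  58.1]
tabR ridge 28 A [-114.3 -110.8 -107.8] Y [-47.3 -35.8 -27.7] N [11.3 13.5 15.6] w [446.9 164.4  58.7]
tabL all 179 A [-119.8 -104.9  -88.2] Y [23.1 36.4 45. ] N [ 1.5  9.3 16.1] w [448.9 236.4  58.3]
tabL ridge 43 A [-116.8 -112.3 -108.9] Y [24.7 36.3 44.9] N [11.7 14.7 16.7] w [438.5 236.2  58.5]
```

```bash
cat > plan.py <<'E'
from h import *
from scipy.spatial.transform import Rotation as Ro
yaw=.12;c,s=np.cos(yaw),np.sin(yaw)
N=np.array([-.5*c,-.5*s,.866]);A=np.array([.866*c,.866*s,.5]);Y=np.array([-s,c,0])
T=np.array([474,165,123.3]); bay=T-55*N; ridge=bay-56*A+15*N
RP=np.stack([A,-Y,-N],1); RG=np.stack([Y,A,-N],1)
def go(p,R=None,cmd=None):
    st=r.sense();R0=Ro.from_euler('xyz',st['tcp_rot']).as_matrix()
    d=R0.T@(np.array(p)-st['eef_pos'])
    print('t',round(st['clock'],2),'tcp',st['eef_pos'].round(1),'F',st['contact_force'].round(1),'open',round(st['opening'],3),'grip',round(float(st['grasp_force']),1),'q',st['qpos'].round(2))
    print('shift/25 in tool now',(d/25).round(3))
    if R is not None:
        v=Ro.from_matrix(R0.T@R).as_rotvec(); k=np.degrees(np.linalg.norm(v))
        print('turn/pi',(v/np.pi).round(4),'deg',k.round(1),'rows',np.ceil(k/7.0)); print('shift/25 after turn',(R.T@(np.array(p)-st['eef_pos'])/25).round(3))
E
python3 -c "
from plan import *
print(bay,ridge); go([406,157,253],RP)"
```

```text
[501.30223749 168.2920857   75.67      ] [445.70892511 161.58868094  60.66      ]
t 0.15 tcp [624.7   0.  252.8] F [ 0.4 -0.4 -0. ] open 0.999 grip 0.0 q [-0.    0.35  1.63 -0.    1.16 -0.  ]
shift/25 in tool now [ 6.280e+00 -8.746e+00 -1.000e-03]
turn/pi [-0.121   0.1364  0.4504] deg 87.5 rows 13.0
shift/25 after turn [-6.864 -7.281 -3.974]
```

```bash
python3 -m inch '[[0,0,0,0.63,-0.87,0,1],[0,0,0,0.63,-0.87,0,1],[0,0,0,0.63,-0.87,0,1],[0,0,0,0.63,-0.87,0,1],[0,0,0,0.63,-0.87,0,1],[0,0,0,0.63,-0.87,0,1],[0,0,0,0.63,-0.87,0,1],[0,0,0,0.63,-0.87,0,1]]' 30
python3 -m inch '[[0,0,0,0.63,-0.87,0,1],[0,0,0,0.63,-0.87,0,1],[-0.0093,0.0105,0.0346,0,0,0,1],[-0.0093,0.0105,0.0346,0,0,0,1],[-0.0093,0.0105,0.0346,0,0,0,1],[-0.0093,0.0105,0.0346,0,0,0,1],[-0.0093,0.0105,0.0346,0,0,0,1],[-0.0093,0.0105,0.0346,0,0,0,1]]'
python3 -m inch '[[-0.0093,0.0105,0.0346,0,0,0,1],[-0.0093,0.0105,0.0346,0,0,0,1],[-0.0093,0.0105,0.0346,0,0,0,1],[-0.0093,0.0105,0.0346,0,0,0,1],[-0.0093,0.0105,0.0346,0,0,0,1],[-0.0093,0.0105,0.0346,0,0,0,1],[-0.0093,0.0105,0.0346,0,0,0,1],[0,0,0,0,0,0,1]]'
python3 -c "
from plan import *
go(ridge+50*N,RP)"
```

```text
clock: 0.82
eef_pos: [449.7, 126.5, 253.1]
tcp_rot: [-3.141, 0.0, 1.571]
contact_force: [0.0, 0.7, 0.9]
opening: -0.003
grasp_force: 0.0
clock: 1.48
eef_pos: [407.4, 157.3, 253.3]
tcp_rot: [3.039, -0.241, 0.922]
contact_force: [0.1, -0.1, 0.3]
opening: 0.001
grasp_force: 0.0
clock: 2.15
eef_pos: [406.5, 156.9, 252.4]
tcp_rot: [3.123, -0.504, 0.186]
contact_force: [0.3, -0.6, 0.0]
opening: -0.0
grasp_force: 0.0
t 2.15 tcp [406.5 156.9 252.4] F [ 0.3 -0.6  0. ] open -0.0 grip 0.0 q [ 0.48 -0.17  2.32 -0.32  0.53  2.11]
shift/25 in tool now [-2.361 -0.064  5.48 ]
turn/pi [-0.0043  0.006   0.0183] deg 3.6 rows 1.0
shift/25 after turn [-2.466e+00  1.000e-03  5.434e+00]
```

```bash
python3 -m inch '[[-0.0043,0.006,0.0183,0,0,0,1],[0,0,0,-0.41,0,0.9,1],[0,0,0,-0.41,0,0.9,1],[0,0,0,-0.41,0,0.9,1],[0,0,0,-0.41,0,0.9,1],[0,0,0,-0.41,0,0.9,1],[0,0,0,-0.41,0,0.9,1],[0,0,0,0,0,0,1]]'
python3 -c "
from plan import *
go(ridge+28*N,RP); shot('wrist','wrist1.png'); shot('side','side1.png')
a=cv2.imread('pics/wrist1.png');b=cv2.imread('pics/side1.png')[180:360,220:420]
cv2.imwrite('pics/pre.png',np.hstack([cv2.resize(a,(384,240))[:240],cv2.resize(b,(384,240+0))]))"
```

```text
clock: 2.82
eef_pos: [423.7, 155.0, 125.8]
tcp_rot: [3.126, -0.511, 0.143]
contact_force: [-0.9, 0.3, 0.3]
opening: 0.001
grasp_force: 0.0
t 2.82 tcp [423.7 155.  125.8] F [-0.9  0.3  0.3] open 0.001 grip 0.0 q [ 0.47  0.16  2.43 -1.16  0.19  3.01]
shift/25 in tool now [-0.497 -0.171  1.594]
turn/pi [0.0011 0.004  0.0065] deg 1.4 rows 1.0
shift/25 after turn [-0.52  -0.155  1.588]
```

View pics/pre.png

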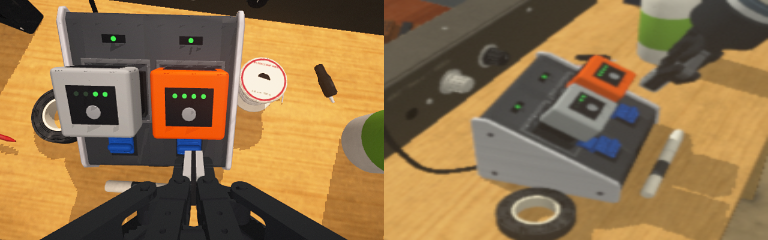

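The tab aligns well in the view (fingertips at 193,155; tab at 190,146), but joint 6 is at its limit and joint 4 is close to its own. I'll back up and tilt the tool sideways about the slope axis, towards the arm's azimuth, which should open up the wrist.

```bash
cat >> plan.py <<'E'
th=.32; zt=-N*np.cos(th)+Y*np.sin(th)
RPt=np.stack([A,np.cross(zt,A),zt],1); RGt=np.stack([np.cross(A,zt),A,zt],1)
E
python3 -m inch '[[0,0,0,0.4,0,-0.9,1],[0,0,0,0.4,0,-0.9,1],[0,0,0,0.4,0,-0.9,1],[0,0,0,0.4,0,-0.9,1],[0,0,0,0.4,0,-0.9,1],[0,0,0,0,0,0,1]]'
python3 -c "
from plan import *
go(ridge+60*N,RPt)"
```

```text
clock: 3.42
eef_pos: [416.6, 155.7, 239.3]
tcp_rot: [3.138, -0.527, 0.122]
contact_force: [1.4, 0.5, 2.1]
opening: -0.002
grasp_force: 0.0
t 3.42 tcp [416.6 155.7 239.3] F [1.4 0.5 2.1] open -0.002 grip 0.0 q [ 0.49 -0.13  2.33 -0.42  0.47  2.26]
shift/25 in tool now [-2.566 -0.109  4.37 ]
turn/pi [ 0.1028 -0.0011  0.0007] deg 18.5 rows 3.0
shift/25 after turn [-2.549  1.29   4.187]
```

```bash
python3 -m inch '[[0.035,0,0,0,0,0,1],[0.034,0,0,0,0,0,1],[0.034,0,0,0,0,0,1],[0,0,0,0,0,0,1]]'
python3 -c "
from plan import *
go(ridge-22*zt+20*N,RPt)"
```

```text
clock: 3.75
eef_pos: [407.5, 154.1, 227.8]
tcp_rot: [-3.019, -0.487, 0.13]
contact_force: [0.4, 0.3, -0.1]
opening: 0.003
grasp_force: 0.0
t 3.75 tcp [407.5 154.1 227.8] F [ 0.4  0.3 -0.1] open 0.003 grip 0.0 q [ 0.34 -0.13  2.36  0.05  0.41  1.71]
shift/25 in tool now [-1.819  0.779  4.942]
turn/pi [0.0614 0.0119 0.0003] deg 11.3 rows 2.0
shift/25 after turn [-1.997  1.706  4.63 ]
```

```bash
python3 -m inch '[[0.02,0.004,0,0,0,0,1],[0.02,0.004,0,0,0,0,1],[0.02,0.004,0,0,0,0,1],[0,0,0,0,0,0,1]]'
python3 -c "
from plan import *
go(ridge-22*zt+20*N,RPt)"
```

```text
clock: 4.08
eef_pos: [405.0, 153.9, 225.1]
tcp_rot: [-2.9, -0.499, 0.128]
contact_force: [-0.6, -0.2, -0.4]
opening: -0.002
grasp_force: 0.0
t 4.08 tcp [405.  153.9 225.1] F [-0.6 -0.2 -0.4] open -0.002 grip 0.0 q [ 0.21 -0.13  2.38  0.52  0.42  1.17]
shift/25 in tool now [-1.739  1.349  4.748]
turn/pi [ 0.0238  0.0082 -0.0001] deg 4.5 rows 1.0
shift/25 after turn [-1.859  1.697  4.588]
```

```bash
python3 -m inch '[[0.012,0.004,0,0,0,0,1],[0.012,0.004,0,0,0,0,1],[0,0,0,-0.31,0.28,0.76,1],[0,0,0,-0.31,0.28,0.76,1],[0,0,0,-0.31,0.28,0.76,1],[0,0,0,-0.31,0.28,0.76,1],[0,0,0,0,0,0,1]]'
python3 -c "
from plan import *
go(ridge-22*zt+20*N,RPt)"
```

```text
clock: 4.67
eef_pos: [417.0, 154.3, 145.4]
tcp_rot: [-2.82, -0.518, 0.12]
contact_force: [-1.3, 0.4, 0.5]
opening: -0.006
grasp_force: 0.0
t 4.67 tcp [417.  154.3 145.4] F [-1.3  0.4  0.5] open -0.006 grip 0.0 q [0.12 0.12 2.46 1.43 0.32 0.15]
shift/25 in tool now [-0.665  0.716  1.756]
turn/pi [-0.0006  0.0017 -0.0005] deg 0.3 rows 1.0
shift/25 after turn [-0.676  0.712  1.754]
```

```bash
python3 -m inch '[[0,0,0,-0.22,0.24,0.58,1],[0,0,0,-0.22,0.24,0.58,1],[0,0,0,-0.22,0.24,0.58,1],[0,0,0,0,0,0,1]]'
python3 -c "
from plan import *
go(ridge-22*zt+0*N,RPt)
shot('side','side2.png'); shot('wrist','wrist2.png')
a=cv2.imread('pics/wrist2.png')[150:350,220:420];b=cv2.imread('pics/side2.png')[200:330,270:400]
cv2.imwrite('pics/pre2.png',np.hstack([cv2.resize(a,(400,400)),cv2.resize(b,(400,400))]))"
```

```text
clock: 5.0
eef_pos: [427.1, 152.5, 97.9]
tcp_rot: [-2.818, -0.52, 0.12]
contact_force: [-0.3, 0.4, 0.2]
opening: -0.002
grasp_force: 0.0
t 5.0 tcp [427.1 152.5  97.9] F [-0.3  0.4  0.2] open -0.002 grip 0.0 q [ 0.11  0.28  2.47  1.91  0.35 -0.37]
shift/25 in tool now [-0.063  0.274  0.8  ]
turn/pi [-0.0011  0.0012 -0.0003] deg 0.3 rows 1.0
shift/25 after turn [-0.066  0.271  0.801]
```

View pics/pre2.png

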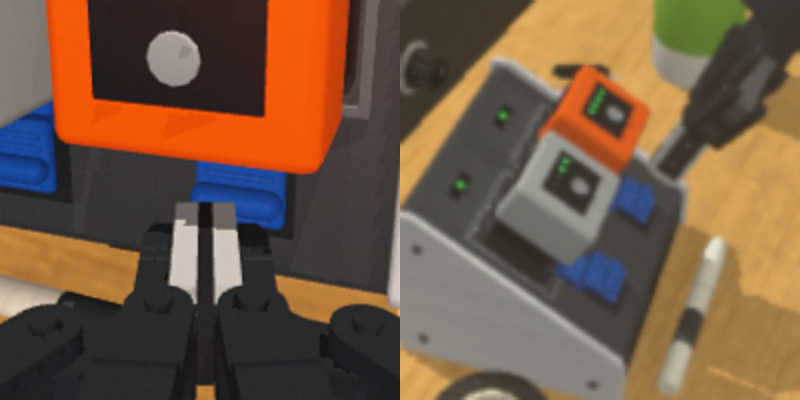

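```bash
python3 -m inch '[[0,0,0,-0.02,0.07,0.21,1],[0,0,0,-0.02,0.07,0.21,1],[0,0,0,-0.02,0.07,0.21,1],[0,0,0,0,0,0,1]]'
python3 -m inch '[[0,0,0,0,0.06,0.19,1],[0,0,0,0,0,0,1]]'
python3 -m inch '[[0,0,0,0,0.03,0.1,1],[0,0,0,0,0,0,1]]'
python3 -c "
from plan import *
go(ridge-22*zt-5*N,RPt)"
```

```text
clock: 5.43
eef_pos: [434.9, 153.3, 85.0]
tcp_rot: [-2.819, -0.524, 0.122]
contact_force: [-0.9, -1.0, -0.1]
opening: -0.001
grasp_force: 0.0
clock: 5.6
eef_pos: [437.3, 153.5, 80.7]
tcp_rot: [-2.819, -0.524, 0.122]
contact_force: [0.6, 0.3, 1.2]
opening: -0.002
grasp_force: 0.1
clock: 5.77
eef_pos: [438.2, 153.4, 78.0]
tcp_rot: [-2.82, -0.524, 0.122]
contact_force: [-1.7, 0.5, 2.7]
opening: -0.002
grasp_force: 1.4
t 5.77 tcp [438.2 153.4  78. ] F [-1.7  0.5  2.7] open -0.002 grip 1.4 q [ 0.11  0.35  2.46  2.07  0.38 -0.54]
shift/25 in tool now [-0.054  0.032  0.129]
turn/pi [-0.0009  0.0001  0.0007] deg 0.2 rows 1.0
shift/25 after turn [-0.054  0.032  0.129]
```

```bash
for i in 1; do python3 -m inch '[[0,0,0,0,0.04,0.11,1],[0,0,0,0,0,0,1]]'
python3 -m inch '[[0,0,0,0,0.04,0.11,1],[0,0,0,0,0,0,1]]'
python3 -m inch '[[0,0,0,0,0.04,0.11,1],[0,0,0,0,0,0,1]]'; done
python3 -c "
from plan import *
go(ridge-22*zt-10*N,RPt)
f=shot('scene','scene3.png');exec(open('m.py').read().split('for n,b in')[0])
info('scene',(5,150,120),(18,255,255),(205,155,250,215),'orange')
cv2.imwrite('pics/c3.png',cv2.resize(cv2.imread('pics/scene3.png')[130:250,150:290],None,fx=4,fy=4))"
```

```text
clock: 5.93
eef_pos: [439.6, 153.3, 74.9]
tcp_rot: [-2.821, -0.524, 0.122]
contact_force: [-1.8, -0.2, 2.9]
opening: 0.002
grasp_force: 1.4
clock: 6.1
eef_pos: [441.3, 153.2, 72.0]
tcp_rot: [-2.821, -0.523, 0.122]
contact_force: [-1.2, -0.3, 1.2]
opening: 0.0
grasp_force: 0.8
clock: 6.27
eef_pos: [442.9, 153.3, 69.4]
tcp_rot: [-2.821, -0.523, 0.122]
contact_force: [-1.8, 0.1, 1.6]
opening: 0.001
grasp_force: 0.8
t 6.27 tcp [442.9 153.3  69.4] F [-1.8  0.1  1.6] open 0.001 grip 0.8 q [ 0.11  0.38  2.45  2.12  0.39 -0.59]
shift/25 in tool now [-0.043 -0.055 -0.042]
turn/pi [-0.0005  0.0003  0.0005] deg 0.1 rows 1.0
shift/25 after turn [-0.043 -0.055 -0.042]
scene orange [238.5 159.2] 161 med [644.4 276.7   1.3] lo [633. 240.  -3.] hi [658. 319.   6.]
scene orange [230.5 181.2] 84 med [487.6 137.9 138.2] lo [361.  -9. 116.] hi [502. 154. 344.]
```

```bash
cat > top.py <<'E'
from plan import *
f=shot('wrist','w_top.png');W=world(f).reshape(-1,3);hsv=cv2.cvtColor(f['pixels'],cv2.COLOR_RGB2HSV).reshape(-1,3)
q=(W-bay)@np.stack([A,Y,N]).T
o=(hsv[:,0]>=4)&(hsv[:,0]<=16)&(hsv[:,1]>170)&(abs(q[:,0])<45)&(abs(q[:,1])<60)&(q[:,2]>15)
t=q[o];h=np.histogram(t[:,2],np.arange(15,90,2.5));print(h[0].tolist())
hm=np.percentile(t[:,2],75);t=t[abs(t[:,2]-hm)<4];print('orange top n',np.median(t[:,2]).round(1),np.percentile(t,[1,99],0).round(1))
g=(hsv[:,1]<40)&(hsv[:,2]>90)&(abs(q[:,0])<22)&(abs(q[:,1]-72)<24)&(q[:,2]>30);print('grey top n',np.median(q[g,2]).round(1))
E
python3 top.py
```

```text
[0, 1, 0, 1, 1, 0, 1, 11, 28, 194, 260, 279, 297, 343, 340, 369, 401, 521, 1009, 12808, 10424, 1, 0, 0, 0, 0, 0, 0, 0]
orange top n 64.9 [[-30.  -28.6  61.9]
 [ 22.   27.4  66.6]]
grey top n 54.9
```

View pics/w_top.png

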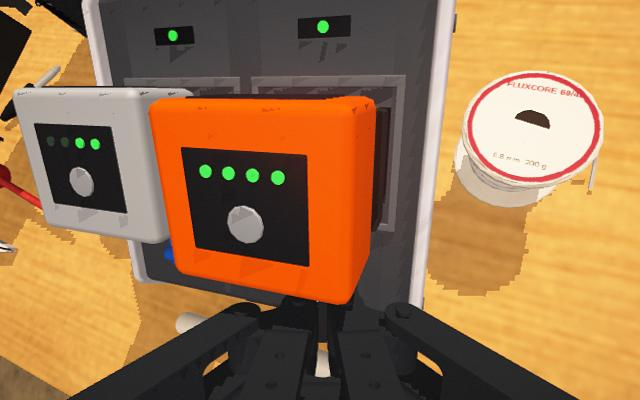

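The pack popped: its top is 65 mm above the panel and the grey pack's is still at 55. The wrist view shows the orange head standing up around (265,190). Next I retreat, then turn to the grasp orientation.

```bash
python3 -m inch '[[0,0,0,0,-0.16,-0.47,1],[0,0,0,0,-0.3,-0.9,1],[0,0,0,0,-0.3,-0.9,1],[0,0,0,0,-0.3,-0.9,1],[0,0,0,0,-0.3,-0.9,1],[0,0,0,0,-0.3,-0.9,1],[0,0,0,0,0,0,1]]'
python3 -c "
from plan import *
go(bay-2*A+130*N,RGt)"
```

```text
clock: 6.95
eef_pos: [385.1, 147.6, 172.3]
tcp_rot: [-2.817, -0.527, 0.123]
contact_force: [0.5, 0.5, 0.2]
opening: -0.0
grasp_force: 0.0
t 6.95 tcp [385.1 147.6 172.3] F [0.5 0.5 0.2] open -0.0 grip 0.0 q [ 0.11 -0.01  2.5   1.2   0.36  0.38]
shift/25 in tool now [ 2.069 -0.08   0.568]
turn/pi [-0.001  -0.002  -0.4989] deg 89.8 rows 13.0
shift/25 after turn [0.091 2.069 0.564]
```

```bash
python3 -m inch '[[0,0,0,0.69,0,0,0.5],[0,0,0,0.69,0,0,0],[0,0,0,0.69,0,0,0],[0,0,-0.0385,0,0,0,0],[0,0,-0.0385,0,0,0,0],[0,0,-0.0385,0,0,0,0],[0,0,-0.0385,0,0,0,0],[0,0,-0.0385,0,0,0,0]]'
python3 -m inch '[[0,0,-0.0385,0,0,0,0],[0,0,-0.0385,0,0,0,0],[0,0,-0.0385,0,0,0,0],[0,0,-0.0385,0,0,0,0],[0,0,-0.0385,0,0,0,0],[0,0,-0.0385,0,0,0,0],[0,0,-0.0385,0,0,0,0],[0,0,-0.0385,0,0,0,0]]'
python3 -m inch '[[0,0,0,0,0,0,0]]'
python3 -c "
from plan import *
go(bay-2*A+90*N,RGt)"; python3 top.py
```

```text
clock: 7.62
eef_pos: [430.5, 153.6, 195.6]
tcp_rot: [3.069, -0.605, 0.844]
contact_force: [-0.4, -0.3, 0.8]
opening: 1.0
grasp_force: 0.0
clock: 8.28
eef_pos: [430.5, 153.6, 195.6]
tcp_rot: [2.592, -0.277, 1.868]
contact_force: [0.5, 0.7, 0.1]
opening: 1.0
grasp_force: 0.0
clock: 8.37
eef_pos: [430.4, 153.6, 195.6]
tcp_rot: [2.592, -0.277, 1.867]
contact_force: [-0.4, 0.2, -0.3]
opening: 1.0
grasp_force: 0.0
t 8.37 tcp [430.4 153.6 195.6] F [-0.4  0.2 -0.3] open 1.0 grip 0.0 q [ 0.11  0.    2.39  1.    0.4  -0.98]
shift/25 in tool now [-0.41   0.016  1.97 ]
turn/pi [-0.0001 -0.0023  0.0029] deg 0.7 rows 1.0
shift/25 after turn [-0.396  0.019  1.973]
[0, 1, 0, 0, 1, 0, 0, 1, 0, 0, 0, 0, 1, 0, 1, 0, 1, 17, 250, 3520, 937, 0, 0, 0, 0, 0, 0, 0, 0]
orange top n 64.2 [[-24.7 -27.6  61.6]
 [ 27.9  28.7  66.2]]
grey top n 54.9
```

```bash
python3 -m inch '[[0,0,0,-0.2,0.05,0.65,0],[0,0,0,-0.2,0.05,0.65,0],[0,0,0,-0.2,0,0.65,0],[0,0,0,0,0,0,0]]'
python3 -c "
from plan import *
go(bay+50*N,RGt)"
```

```text
clock: 8.75
eef_pos: [458.0, 158.0, 151.0]
tcp_rot: [2.597, -0.282, 1.857]
contact_force: [-0.3, -0.3, -0.2]
opening: 1.001
grasp_force: 0.0
t 8.75 tcp [458. 158. 151.] F [-0.3 -0.3 -0.2] open 1.001 grip 0.0 q [ 0.11  0.16  2.38  1.33  0.34 -1.32]
shift/25 in tool now [-0.288  0.03   1.481]
turn/pi [-0.0008 -0.0019 -0.0006] deg 0.4 rows 1.0
shift/25 after turn [-0.279  0.026  1.483]
```

```bash
python3 -m inch '[[0,0,0,-0.1,0.01,0.5,0],[0,0,0,-0.1,0.01,0.5,0],[0,0,0,-0.1,0.01,0.48,0],[0,0,0,0,0,0,0]]'
python3 -m inch '[[0,0,0,0,0,0,0.15],[0,0,0,0,0,0,0.25],[0,0,0,0,0,0,0.35],[0,0,0,0,0,0,0.45],[0,0,0,0,0,0,0.6],[0,0,0,0,0,0,0.8],[0,0,0,0,0,0,0.8]]' 50
python3 -c "
from plan import *
go(bay+50*N,RGt)"
```

```text
clock: 9.08
eef_pos: [476.2, 165.3, 120.2]
tcp_rot: [2.596, -0.282, 1.858]
contact_force: [-0.0, -1.2, 0.0]
opening: 1.0
grasp_force: 0.0
clock: 9.67
eef_pos: [476.2, 165.1, 121.6]
tcp_rot: [2.593, -0.28, 1.862]
contact_force: [-1.0, -2.2, 3.1]
opening: 0.63
grasp_force: 52.4
t 9.67 tcp [476.2 165.1 121.6] F [-1.  -2.2  3.1] open 0.63 grip 52.4 q [ 0.13  0.26  2.36  1.59  0.32 -1.59]
shift/25 in tool now [-0.026 -0.042  0.093]
turn/pi [ 0.0001 -0.0021  0.0012] deg 0.4 rows 1.0
shift/25 after turn [-0.025 -0.042  0.094]
```

```bash
python3 -m inch '[[0,0,0,0.06,0,-0.19,0.8],[0,0,0,0.12,0,-0.38,0.8],[0,0,0,0,0,0,0.8]]'
python3 -m inch '[[0,0,0,0.19,0,-0.57,0.8],[0,0,0,0.19,0,-0.57,0.8],[0,0,0,0.19,0,-0.57,0.8],[0,0,0,0.19,0,-0.57,0.8],[0,0,0,0.19,0,-0.57,0.8],[0,0,0,0,0,0,0.8]]'
python3 -c "
from plan import *
go([420,60,340],np.stack([[0,1,0],[1,0,0],[0,0,-1]],1))"
```

```text
clock: 9.92
eef_pos: [468.6, 163.8, 134.8]
tcp_rot: [2.593, -0.279, 1.862]
contact_force: [2.0, 0.4, -1.2]
opening: 0.631
grasp_force: 53.2
clock: 10.42
eef_pos: [431.0, 159.2, 200.5]
tcp_rot: [2.592, -0.279, 1.863]
contact_force: [0.9, -0.5, -1.7]
opening: 0.619
grasp_force: 53.9
t 10.42 tcp [431.  159.2 200.5] F [ 0.9 -0.5 -1.7] open 0.619 grip 53.9 q [ 0.13 -0.01  2.39  0.97  0.4  -0.93]
shift/25 in tool now [-1.992  2.    -6.254]
turn/pi [ 0.1597 -0.1112  0.0657] deg 37.0 rows 6.0
shift/25 after turn [-3.968 -0.439 -5.581]
```

```bash
cat >> plan.py <<'E'
P0=np.stack([A,Y,N],1); RF=P0.T@RGt  # upright, yaw 0
E
python3 -m inch '[[0,0,0,0.26,0.47,-0.76,0.8],[0,0,0,0.26,0.47,-0.76,0.8],[0,0,0,0.26,0.47,-0.76,0.8],[0,0,0,0.26,0.47,-0.76,0.8],[0,0,0,0.26,0.47,-0.76,0.8],[0,0,0,0.26,0.47,-0.76,0.8],[0,0,0,0,0,0,0.8]]'
python3 -c "
from plan import *
go([431,159,340],RF)"
```

```text
clock: 11.0
eef_pos: [434.3, 160.8, 343.0]
tcp_rot: [2.586, -0.28, 1.865]
contact_force: [2.4, 0.0, -1.7]
opening: 0.624
grasp_force: 54.2
t 11.0 tcp [434.3 160.8 343. ] F [ 2.4  0.  -1.7] open 0.624 grip 54.2 q [ 0.13 -0.25  2.2   0.51  0.72 -0.39]
shift/25 in tool now [-0.061 -0.179  0.013]
turn/pi [ 0.1479 -0.0125  0.0904] deg 31.3 rows 5.0
shift/25 after turn [-0.105 -0.131  0.09 ]
```

```bash
python3 -m inch '[[0.0247,-0.0021,0.0151,0,0,0,0.8],[0.0247,-0.0021,0.0151,0,0,0,0.8],[0.0247,-0.0021,0.0151,0,0,0,0.8],[0.0247,-0.0021,0.0151,0,0,0,0.8],[0.0247,-0.0021,0.0151,0,0,0,0.8],[0.0247,-0.0021,0.0151,0,0,0,0.8],[0,0,0,0,0,0,0.8]]'
python3 -c "
from plan import *
go([560,-322,340],RF)"
```

```text
clock: 11.58
eef_pos: [433.4, 161.0, 336.9]
tcp_rot: [-3.127, -0.32, 1.566]
contact_force: [-0.2, -0.4, -2.8]
opening: 0.624
grasp_force: 54.3
t 11.58 tcp [433.4 161.  336.9] F [-0.2 -0.4 -2.8] open 0.624 grip 54.3 q [ 0.13 -0.01  1.92  0.34  1.22  0.02]
shift/25 in tool now [-18.276   5.071  -6.257]
turn/pi [-0.0041  0.0001 -0.0015] deg 0.8 rows 1.0
shift/25 after turn [-18.298   5.063  -6.195]
```

```bash

python3 -m inch '[[0,0,0,-0.5,0.14,-0.17,0.8],[0,0,0,-0.75,0.21,-0.26,0.8],[0,0,0,-0.75,0.21,-0.26,0.8],[0,0,0,-0.75,0.21,-0.26,0.8],[0,0,0,-0.75,0.21,-0.26,0.8],[0,0,0,-0.75,0.21,-0.26,0.8],[0,0,0,-0.75,0.21,-0.26,0.8],[0,0,0,-0.75,0.21,-0.26,0.8]]'
python3 -m inch '[[0,0,0,-0.75,0.21,-0.26,0.8],[0,0,0,-0.75,0.21,-0.26,0.8],[0,0,0,-0.75,0.21,-0.26,0.8],[0,0,0,-0.75,0.21,-0.26,0.8],[0,0,0,-0.75,0.21,-0.26,0.8],[0,0,0,-0.75,0.21,-0.26,0.8],[0,0,0,-0.75,0.21,-0.26,0.8],[0,0,0,-0.75,0.21,-0.26,0.8]]'
python3 -m inch '[[0,0,0,-0.75,0.21,-0.26,0.8],[0,0,0,-0.75,0.21,-0.26,0.8],[0,0,0,-0.75,0.21,-0.26,0.8],[0,0,0,-0.75,0.21,-0.26,0.8],[0,0,0,-0.75,0.21,-0.26,0.8],[0,0,0,-0.6,0.21,-0.2,0.8],[0,0,0,-0.4,0.21,-0.13,0.8],[0,0,0,0,0,0,0.8]]'
cat > chk.py <<'E'
from plan import *
def chk(tag,p):
    go(p,RF)
    f=shot('scene','%s.png'%tag); W=world(f);hsv=cv2.cvtColor(f['pixels'],cv2.COLOR_RGB2HSV)
    m=cv2.inRange(hsv,(4,170,100),(16,255,255))>0
    m&=(W[...,0]>440)&(W[...,0]<680)&(W[...,1]<-200)&(W[...,1]>-420)&(W[...,2]>40)
    p=W[m]; print('orange',len(p),np.percentile(p,[2,50,98],0).round(0).tolist() if len(p) else '')
    cv2.imwrite('pics/%s_c.png'%tag,cv2.resize(cv2.imread('pics/%s.png'%tag)[110:380,260:500],None,fx=2,fy=2))
E
python3 -c "
from chk import *
chk('carry',[560,-322,200])"
```

```text
clock: 12.25
eef_pos: [472.0, 7.6, 339.4]
tcp_rot: [-3.136, -0.32, 1.57]
contact_force: [0.8, -0.5, -3.3]
opening: 0.623
grasp_force: 54.2
clock: 12.92
eef_pos: [514.1, -151.2, 341.5]
tcp_rot: [-3.136, -0.32, 1.57]
contact_force: [0.2, 0.6, -2.7]
opening: 0.626
grasp_force: 54.2
clock: 13.58
eef_pos: [551.1, -277.9, 342.7]
tcp_rot: [-3.135, -0.319, 1.568]
contact_force: [-0.9, 0.9, -1.5]
opening: 0.624
grasp_force: 54.2
t 13.58 tcp [ 551.1 -277.9  342.7] F [-0.9  0.9 -1.5] open 0.624 grip 54.2 q [-0.6   0.37  1.45  0.26  1.52 -0.64]
shift/25 in tool now [-3.462  0.393  4.866]
turn/pi [-0.0017  0.0004 -0.001 ] deg 0.4 rows 1.0
shift/25 after turn [-3.47   0.356  4.863]
orange 493 [[520.0, -313.0, 330.0], [535.0, -298.0, 354.0], [574.0, -251.0, 405.0]]
```

View pics/carry_c.png

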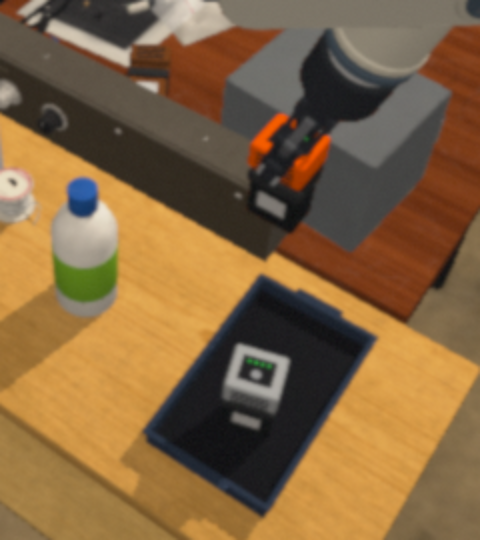

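The pack hangs from the gripper at (285,175) in the crop, and the tray and spare (255,375) are undisturbed. I'll check the grey box and the rail for clearance.

```bash
python3 -c "
from h import *
W=world(load('scene'))
for u,v in [(400,130),(380,165),(475,165),(435,225),(425,150),(405,225),(385,205)]: print(u,v,W[v,u].round(0))
f=np.load('/tmp/side.npy',allow_pickle=True).item()
"
python3 - <<'E'
import sys;sys.path.insert(0,'.')
from plan import *
st=r.sense();R0=Ro.from_euler('xyz',st['tcp_rot']).as_matrix()
for n in (15.5,):
    pass
# pack axis in hand: foot bottom below TCP
print('down in tool',(R0.T@[0,0,-1]).round(3),'packz world',(R0@RF.T@[0,0,1]).round(3))
E
```

```text
400 130 [ 859. -112.  167.]
380 165 [ 757. -119.  127.]
475 165 [ 857. -321.  168.]
435 225 [ 736. -302.   43.]
425 150 [ 517. -316.  483.]
405 225 [ 530. -304.  262.]
385 205 [ 535. -253.  282.]
down in tool [-0.314  0.007  0.949] packz world [0.007 0.001 1.   ]
```

```bash

python3 -m inch '[[0,0,0,-0.4,0.04,0.5,0.8],[0,0,0,-0.5,0.04,0.8,0.8],[0,0,0,-0.5,0.04,0.8,0.8],[0,0,0,-0.5,0.04,0.8,0.8],[0,0,0,-0.5,0.04,0.8,0.8],[0,0,0,-0.4,0.04,0.8,0.8],[0,0,0,-0.4,0.04,0.8,0.8],[0,0,0,-0.4,0.04,0.7,0.8]]'
python3 -m inch '[[0,0,0,-0.25,0.04,0.5,0.8],[0,0,0,0,0,0,0.8]]'
python3 -c "
from plan import *
go([560,-322,105],RF)"
```

```text
clock: 14.3
eef_pos: [556.2, -314.2, 171.3]
tcp_rot: [-3.133, -0.318, 1.568]
contact_force: [-0.0, -0.2, -1.5]
opening: 0.625
grasp_force: 54.3
clock: 14.47
eef_pos: [556.1, -316.1, 156.2]
tcp_rot: [-3.129, -0.32, 1.566]
contact_force: [-0.3, 0.8, -2.6]
opening: 0.624
grasp_force: 54.2
t 14.47 tcp [ 556.1 -316.1  156.2] F [-0.3  0.8 -2.6] open 0.624 grip 54.2 q [-0.64  0.57  1.55  0.26  1.23 -0.75]
shift/25 in tool now [-0.868  0.179  1.869]
turn/pi [-0.0034 -0.0001 -0.0015] deg 0.7 rows 1.0
shift/25 after turn [-0.868  0.155  1.871]
```

```bash

python3 -m inch '[[-0.0034,0,-0.0015,-0.22,0.06,0.46,0.8],[0,0,0,-0.22,0.06,0.46,0.8],[0,0,0,-0.22,0.06,0.46,0.8],[0,0,0,-0.2,0,0.4,0.8],[0,0,0,0,0,0,0.8]]'
python3 -m inch '[[0,0,0,-0.02,0,0.08,0.8],[0,0,0,0,0,0,0.8]]'
python3 -c "
from chk import *
chk('low',[560,-322,100])"
```

```text
clock: 14.88
eef_pos: [561.3, -323.6, 108.6]
tcp_rot: [3.14, -0.319, 1.571]
contact_force: [-0.6, -0.4, -2.1]
opening: 0.627
grasp_force: 54.2
clock: 15.05
eef_pos: [562.3, -324.0, 109.0]
tcp_rot: [3.138, -0.317, 1.571]
contact_force: [0.3, -0.6, -1.5]
opening: 0.624
grasp_force: 54.2
t 15.05 tcp [ 562.3 -324.   109. ] F [ 0.3 -0.6 -1.5] open 0.624 grip 54.2 q [-0.65  0.64  1.56  0.28  1.15 -0.79]
shift/25 in tool now [-0.038 -0.094  0.367]
turn/pi [0.0012 0.0009 0.0001] deg 0.3 rows 1.0
shift/25 after turn [-0.039 -0.092  0.367]
orange 270 [[529.0, -357.0, 96.0], [550.0, -307.0, 121.0], [588.0, -296.0, 177.0]]
```

```bash

python3 -m inch '[[0,0,0,-0.04,0,0.12,0.8],[0,0,0,0,0,0,0.8]]'
python3 -m inch '[[0,0,0,-0.03,0,0.08,0.8],[0,0,0,0,0,0,0.8]]'
python3 -m inch '[[0,0,0,-0.02,0,0.06,0.8],[0,0,0,0,0,0,0.8]]'
```

```text
clock: 15.27
eef_pos: [562.4, -324.0, 106.0]
tcp_rot: [3.137, -0.317, 1.571]
contact_force: [0.2, -0.1, -3.0]
opening: 0.626
grasp_force: 54.2
clock: 15.43
eef_pos: [562.2, -324.1, 103.6]
tcp_rot: [3.138, -0.317, 1.571]
contact_force: [0.9, -0.6, -2.4]
opening: 0.622
grasp_force: 54.2
clock: 15.6
eef_pos: [562.3, -324.2, 102.1]
tcp_rot: [3.137, -0.317, 1.571]
contact_force: [-0.3, -0.4, -2.0]
opening: 0.621
grasp_force: 54.2
```

```bash

python3 -m inch '[[0,0,0,-0.013,0,0.04,0.8],[0,0,0,0,0,0,0.8]]'
python3 -m inch '[[0,0,0,-0.013,0,0.04,0.8],[0,0,0,0,0,0,0.8]]'
python3 -m inch '[[0,0,0,-0.013,0,0.04,0.8],[0,0,0,0,0,0,0.8]]'
```

```text
clock: 15.77
eef_pos: [562.4, -324.4, 101.9]
tcp_rot: [3.137, -0.317, 1.571]
contact_force: [-1.5, -0.6, 4.6]
opening: 0.627
grasp_force: 54.9
clock: 15.93
eef_pos: [562.4, -324.6, 101.8]
tcp_rot: [3.137, -0.317, 1.572]
contact_force: [-2.9, -0.3, 11.4]
opening: 0.625
grasp_force: 55.7
clock: 16.1
eef_pos: [562.4, -324.7, 101.7]
tcp_rot: [3.137, -0.317, 1.572]
contact_force: [-6.6, -1.1, 19.4]
opening: 0.626
grasp_force: 56.5
```

```bash

python3 -m inch '[[0,0,0,0.02,0,-0.07,0.8],[0,0,0,0,0,0,0.38],[0,0,0,0,0,0,0.35],[0,0,0,0,0,0,0.3],[0,0,0,0,0,0,0.22],[0,0,0,0,0,0,0.15],[0,0,0,0,0,0,0.15]]'
python3 -m inch '[[0,0,0,0.06,0,-0.19,0.15],[0,0,0,0.12,0,-0.38,0.15],[0,0,0,0.2,0,-0.6,0.15],[0,0,0,0.3,0,-0.9,0.15],[0,0,0,0.3,0,-0.9,0.15],[0,0,0,0.3,0,-0.9,0.15],[0,0,0,0.3,0,-0.9,0.15],[0,0,0,0,0,0,0.15]]'
python3 -c "
from chk import *
chk('done',[560,-322,250])"; python3 -c "
from h import *
import cv2
f=shot('side','sidef.png');a=cv2.imread('pics/done_c.png');b=cv2.imread('pics/sidef.png')[130:330,240:460]
cv2.imwrite('pics/fin.png',np.hstack([cv2.resize(a,(400,450)),cv2.resize(b,(400,450))]))"
```

```text
clock: 16.68
eef_pos: [562.2, -324.1, 100.5]
tcp_rot: [3.138, -0.317, 1.571]
contact_force: [-0.5, -0.2, -0.3]
opening: 0.85
grasp_force: 0.0
clock: 17.35
eef_pos: [563.9, -325.2, 233.5]
tcp_rot: [3.13, -0.312, 1.574]
contact_force: [0.4, -0.3, 0.9]
opening: 0.849
grasp_force: 0.0
t 17.35 tcp [ 563.9 -325.2  233.5] F [ 0.4 -0.3  0.9] open 0.849 grip 0.0 q [-0.65  0.5   1.48  0.26  1.35 -0.73]
shift/25 in tool now [ 0.326 -0.148 -0.588]
turn/pi [0.0035 0.0025 0.0008] deg 0.8 rows 1.0
shift/25 after turn [ 0.33  -0.156 -0.584]
orange 531 [[534.0, -355.0, 92.0], [550.0, -332.0, 114.0], [588.0, -299.0, 118.0]]
```

View pics/fin.png

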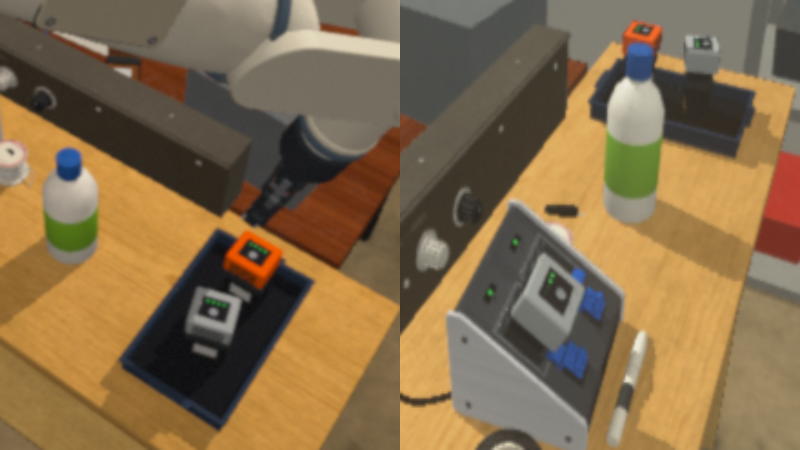

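The orange pack stands upright in the tray at (250,258), top at about 114 mm (113 expected). The grey pack is still seated, and the bottle, spool and spare haven't moved.

```bash
python3 -c "
from rig import r
print(r.sign_off())"
```

```text
the job is handed in; nothing more can be done
None
```

The job is handed in: I released the orange pack with its blue tab, drew it out and set it down upright on the tray floor. The last pictures show the grey pack still in the charger and the bottle, spool and spare pack undisturbed, all at about 17.5 s of the 48 s allowed.

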